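# Pack the dropper bottles for the courier and ring the bell

### The job

Get the yellow divided crate ready for the courier: take every used clear bottle with a blue cap out of it and stand it upright inside the grey wash tray, and stand every amber bottle upright in the crate, one to a cell, right down on the cell floor. When the crate is packed and the used bottles are in the tray, press the desk bell's plunger all the way down to its stop to call the courier, and let it come up again. The bottles are glass, so neither drop them from a height nor fling them about, and leave the flask, the large reagent bottle and the jar alone.

Things in the scene. Friction and masses are not known exactly. Their poses are not given: they have to be found in the camera images.
- crate: yellow divided crate, fixed: 115 (its x) by 170 (its y) by 50 mm high; walls and dividers 5 mm thick, all 50 mm high, floor 5 mm thick. Six square cells 50 mm wide inside, centres at x = -27.5 and +27.5 mm, y = -55, 0 and +55 mm in its frame. Origin: centre of the underside, z up.
- tray: grey wash tray, fixed to the bench, low and open: 120 mm (its x) by 160 mm (its y), rim 15 mm high, walls and floor 4 mm thick. Origin: centre of the underside. It may lie nearer to the robot than the bell or farther.
- bell: desk bell, fixed to the bench: black base 82 mm across, steel dome up to 44 mm, on top a brass plunger head. Origin: centre of the underside.
- plunger_top (a point): centre of the top face of the bell's brass plunger head, a disc 24 mm across and 8 mm thick; its top is 64 mm above the bench when up and 56 mm when fully pressed.
- plunger (a joint): travel of the bell's plunger, m: 0 up, 0.008 on its stop. A spring pushes it back: about 2.4 N to start, 7.2 N at the stop.
- amber1: Filled amber glass: dropper bottle, 102 mm tall, about 120 g, white label; body 40 mm across to 49 mm, shoulder to 58 mm, black cap 22 mm across from 57 to 83 mm, 15 mm red bulb above. Origin: centre of its underside, z up. Grip the cap from above about 75 mm up, fingertips above the shoulder. Starts standing on the bench left of the crate; four to six of the six are present.
- amber2: Filled amber glass: dropper bottle, 102 mm tall, about 120 g, white label; body 40 mm across to 49 mm, shoulder to 58 mm, black cap 22 mm across from 57 to 83 mm, 15 mm red bulb above. Origin: centre of its underside, z up. Grip the cap from above about 75 mm up, fingertips above the shoulder. Starts standing on the bench left of the crate; four to six of the six are present.
- amber3: Filled amber glass: dropper bottle, 102 mm tall, about 120 g, white label; body 40 mm across to 49 mm, shoulder to 58 mm, black cap 22 mm across from 57 to 83 mm, 15 mm red bulb above. Origin: centre of its underside, z up. Grip the cap from above about 75 mm up, fingertips above the shoulder. Starts standing on the bench left of the crate; four to six of the six are present.
- amber4: Filled amber glass: dropper bottle, 102 mm tall, about 120 g, white label; body 40 mm across to 49 mm, shoulder to 58 mm, black cap 22 mm across from 57 to 83 mm, 15 mm red bulb above. Origin: centre of its underside, z up. Grip the cap from above about 75 mm up, fingertips above the shoulder. Starts standing on the bench left of the crate; four to six of the six are present.
- amber5: Filled amber glass: dropper bottle, 102 mm tall, about 120 g, white label; body 40 mm across to 49 mm, shoulder to 58 mm, black cap 22 mm across from 57 to 83 mm, 15 mm red bulb above. Origin: centre of its underside, z up. Grip the cap from above about 75 mm up, fingertips above the shoulder. Starts standing on the bench left of the crate; four to six of the six are present.
- amber6: Filled amber glass: dropper bottle, 102 mm tall, about 120 g, white label; body 40 mm across to 49 mm, shoulder to 58 mm, black cap 22 mm across from 57 to 83 mm, 15 mm red bulb above. Origin: centre of its underside, z up. Grip the cap from above about 75 mm up, fingertips above the shoulder. Starts standing on the bench left of the crate; four to six of the six are present.
- used1: Used clear glass: dropper bottle, 102 mm tall, about 120 g, white label; body 40 mm across to 49 mm, shoulder to 58 mm, blue cap 22 mm across from 57 to 83 mm, 15 mm blue bulb above. Origin: centre of its underside, z up. Grip the cap from above about 75 mm up, fingertips above the shoulder. Starts standing in a cell of the crate; two or three of the four are present.
- used2: Used clear glass: dropper bottle, 102 mm tall, about 120 g, white label; body 40 mm across to 49 mm, shoulder to 58 mm, blue cap 22 mm across from 57 to 83 mm, 15 mm blue bulb above. Origin: centre of its underside, z up. Grip the cap from above about 75 mm up, fingertips above the shoulder. Starts standing in a cell of the crate; two or three of the four are present.
- used3: Used clear glass: dropper bottle, 102 mm tall, about 120 g, white label; body 40 mm across to 49 mm, shoulder to 58 mm, blue cap 22 mm across from 57 to 83 mm, 15 mm blue bulb above. Origin: centre of its underside, z up. Grip the cap from above about 75 mm up, fingertips above the shoulder. Starts standing in a cell of the crate; two or three of the four are present.
- used4: Used clear glass: dropper bottle, 102 mm tall, about 120 g, white label; body 40 mm across to 49 mm, shoulder to 58 mm, blue cap 22 mm across from 57 to 83 mm, 15 mm blue bulb above. Origin: centre of its underside, z up. Grip the cap from above about 75 mm up, fingertips above the shoulder. Starts standing in a cell of the crate; two or three of the four are present.
- flask: bystander: clear conical flask, 66 mm across, 104 mm tall, beyond the crate. Origin: centre of the underside.
- reagent: bystander: large amber reagent bottle, 72 mm across, 115 mm tall, far right. Origin: centre of the underside.
- jar: bystander: clear jar with a white lid, 64 mm across, 85 mm tall, near the robot. Origin: centre of the underside.
Not all that is in view belongs to the job. Leave any purple look-alike of the used4 alone.

How it is judged (in metres and radians):
On the way, in this order (a step that is already met when the one before it is completed fails the run):
1. every amber bottle stands in a cell of the crate and every used bottle stands in the wash tray (x of amber1 in the frame of crate between -0.055 and 0.055 m and y of amber1 in the frame of crate between -0.082 and 0.082 m and z of amber1 in the frame of crate between -0.011 and 0.011 m and angle between each of amber1, amber2, amber3, amber4, amber5, amber6, used1, used2, used3, used4's own z axis and vertical below 0.12 rad and x of amber2 in the frame of crate between -0.055 and 0.055 m and y of amber2 in the frame of crate between -0.082 and 0.082 m and z of amber2 in the frame of crate between -0.011 and 0.011 m and x of amber3 in the frame of crate between -0.055 and 0.055 m and y of amber3 in the frame of crate between -0.082 and 0.082 m and z of amber3 in the frame of crate between -0.011 and 0.011 m and x of amber4 in the frame of crate between -0.055 and 0.055 m and y of amber4 in the frame of crate between -0.082 and 0.082 m and z of amber4 in the frame of crate between -0.011 and 0.011 m and x of amber5 in the frame of crate between -0.055 and 0.055 m and y of amber5 in the frame of crate between -0.082 and 0.082 m and z of amber5 in the frame of crate between -0.011 and 0.011 m and x of amber6 in the frame of crate between -0.055 and 0.055 m and y of amber6 in the frame of crate between -0.082 and 0.082 m and z of amber6 in the frame of crate between -0.011 and 0.011 m and x of used1 in the frame of tray between -0.058 and 0.058 m and y of used1 in the frame of tray between -0.078 and 0.078 m and z of used1 in the frame of tray between -0.011 and 0.011 m and x of used2 in the frame of tray between -0.058 and 0.058 m and y of used2 in the frame of tray between -0.078 and 0.078 m and z of used2 in the frame of tray between -0.011 and 0.011 m and x of used3 in the frame of tray between -0.058 and 0.058 m and y of used3 in the frame of tray between -0.078 and 0.078 m and z of used3 in the frame of tray between -0.011 and 0.011 m and x of used4 in the frame of tray between -0.058 and 0.058 m and y of used4 in the frame of tray between -0.078 and 0.078 m and z of used4 in the frame of tray between -0.011 and 0.011 m), for 0.3 s.
2. after that, the bell's plunger is pressed down to its stop (value of joint plunger above 0.0068 m), for 0.1 s.
At the end, for the whole second after the job is handed in: Every amber bottle stands in a crate cell (underside within 11 mm of the crate's underside, upright within 0.12 rad), every used bottle stands in the tray likewise, all at rest (below 0.03 m/s); the plunger, pressed past 6.8 mm after packing, is up again (below 1.5 mm) (all of step 1 and linear speed of each of amber1, amber2, amber3, amber4, amber5, amber6, used1, used2, used3, used4 below 0.03 m/s and value of joint plunger below 0.0015 m); the robot touches nothing.
It fails at once if the flask is moved by more than 40 mm or knocked over (distance of flask from where it was at the start of the episode above 0.04 m or angle between flask's own z axis and vertical above 0.5 rad).
It fails at once if the reagent is moved by more than 40 mm or knocked over (distance of reagent from where it was at the start of the episode above 0.04 m or angle between reagent's own z axis and vertical above 0.5 rad).
It fails at once if the jar is moved by more than 40 mm or knocked over (distance of jar from where it was at the start of the episode above 0.04 m or angle between jar's own z axis and vertical above 0.5 rad).
It fails at once if a bottle is dropped from a height or flung (faster than 1.6 m/s) (linear speed of any of amber1, amber2, amber3, amber4, amber5, amber6, used1, used2, used3, used4 above 1.6 m/s).
Of amber1, amber2, amber3, amber4, amber5, amber6 only 4 to 6 are there at a start; the rules pass over those that are not, and their reading is None.
Of used1, used2, used3, used4 only 2 to 3 are there at a start; the rules pass over those that are not, and their reading is None.
At some moment in a run one of amber1, amber2, amber3, amber4, amber5, amber6, used1, used2, used3, used4 may be knocked a few centimetres aside while the robot is not near it.
It also fails if it takes over 210 s, if anything falls off the work surface, if the arm or the gripper's body presses on something with over 40 N, if the wrist force passes 120 N, or if a joint passes its speed limit or range.

### The arm

A 6-joint arm with a two-finger parallel gripper is mounted at the origin on the work surface. World frame = base frame: x ahead of the robot, y to its left, z up, the work surface at z = 0. Lengths are in mm, angles in degrees, forces in N, time in s.
With the tool pointing down it reaches from about 325 to 925 mm from the base axis. Payload 3.1 kg.
Tool frame: the origin (TCP) lies at the very end of the fingers, on their centre line; the grasp point (between the pads) lies grasp_offset behind it (grasp_offset is the distance from the TCP to the grasp point, in mm); z points along the fingers, y is the line along which they close (so a half turn about z gives the same grasp; the last joint's range is limited). The gripper opens to 85 mm and grips with 20 to 120 N. Pads are 22 mm wide; open, the fingers measure 114 mm over their backs; the gripper's body (76 mm by 85 mm) begins 54 mm behind the grasp point. The pads swing forward as they close: fully open they stand 13 mm farther back than shut.
Start: joints at [-74.782, 12.427, 92.441, -0, 75.132, -6.429], TCP at [230.569, -580.928, 231.3] pointing down, gripper open.
Joint ranges: [-157.48, 157.48], [-44.54, 120.13], [17.64, 146.25], [-64.5, 244.5], [7.68, 150.69], [-147.95, 147.95]. Speed limits (degrees/s): [159.86, 159.86, 180, 180, 180, 180].

### API

Orientations are given as [roll, pitch, yaw] about the fixed x, y, z axes, in that order (R = Rz(yaw) Ry(pitch) Rx(roll)).
In Python, from station import * gives the robot as it stands. Calls block until the motion is done:
- goto(position, orientation): joint-space move of the TCP to a pose.
- move_l(position, attitude=None, speed=150): straight line of the TCP; attitude=None keeps the orientation; speed is the mean speed in mm/s.
- move_j(angles): joint-space move.
- grip(opening, squeeze=None): finger opening in mm; squeeze is the grip in N (None keeps the last); returns when the fingers have stopped.
- wait(seconds).
- solve_ik(position, orientation): joint angles nearest the present ones, or None.
- get_obs(): the state.
- get_image(name): name is "scene" or "top" or "wrist"; returns the picture (480x640x3 uint8, red, green, blue); there is no depth.
- get_calibration(name): a dict with "fx", "fy", "cx", "cy" (pixels), "R" (3x3) and "t" (3): a world point X has camera coordinates R X + t; the wrist camera has in their place "mount" (4x4, takes a point from camera to tool coordinates, whose origin is the TCP and whose axes are the flange's). Camera axes: x right, y down, z forward; pixel columns grow to the right and rows downward; lengths in mm; the calibration is good to about 2 mm. The wrist camera is an equidistant fisheye: a pixel r from the principal point sees the ray r / f radians off the axis. A picture is of the moment at which its call begins: read the wrist's pose just before it. get_calibration takes no time and is no camera call.
A pose or a line that the arm cannot do raises Unreachable and nothing moves.
- sign_off(): hands the job in; it is judged then, once.
Trained networks look in the newest picture that a camera, given by its name, has taken for a name from the list of things; names that differ only in an ending like _2 or _b are one class to them, and where a whole thing is asked for, a point or a joint stands for the part that bears it (a point fixed in the world has none). Each returns a list of dicts, best first, with "score" (0 to 1); they miss things now and then, are a little off and sometimes report something else, mostly with a low value. They report only what shows in the picture. A call takes as long as a camera call. They do not tell look-alikes from the thing itself.
- spot_in(name, camera): "extent" ([centre column, centre row, width, height] in pixels, round what is visible of it).
- regions_of(name, camera): "region" (480x640 bool, what is visible of it) and "extent" ([centre column, centre row, width, height] in pixels, round what is visible of it).
The state is a dict: "t": time; "joint_pos": joint angles; "qvel": joint speeds; "effort": joint torques, N m; "tcp_pos": TCP position; "ee_rot": TCP orientation; "wrist_force": force on the tool from outside, world axes, zero at the start; "moment": the same for the moment, N m; "grip_width": finger opening in mm; "grip_force": force on a finger pad.
Only numpy, scipy, OpenCV 4.12 (cv2) and the standard library are available. Lean on these libraries where they do the work, as an engineer would, in place of code of your own. Each camera call takes 0.05 s, during which the arm holds its last target. There are 200 camera calls.

## Working session

There is one attempt and no reset: what is moved stays moved. The work goes in short steps, each a Python script; the robot and the scene stay as the last script left them, time stands still between calls to the robot, and variables do not carry over. Pictures are saved under pics/ and viewed, at most 14 in all, crops included, and the job is handed in when it is done.

```bash
mkdir -p pics; ls; python3 - <<'E'
from station import *
import cv2
for n in("scene","top"):
    im=get_image(n); cv2.imwrite(f"pics/{n}0.png",im[:,:,::-1]); c=get_calibration(n); print(n,c)
print(get_calibration("wrist")); o=get_obs(); print(o); 
try: print(grasp_offset)
except Exception as e: print(e)
E
```

```text
pics
scene {'fx': 554.085998367293, 'fy': 554.085998367293, 'cx': 314.03004405458694, 'cy': 242.0223928087127, 'R': array([[ 0.68924925,  0.72452388,  0.00078624],
       [ 0.5201398 , -0.49405992, -0.69667738],
       [-0.50437095,  0.48059332, -0.71738414]]), 't': array([-400.22145  , -232.4568022, 1443.3878083])}
top {'fx': 558.9597757563619, 'fy': 558.9597757563619, 'cx': 324.92592684346545, 'cy': 238.96046572595992, 'R': array([[ 0.01429555, -0.99989143,  0.00357239],
       [-0.98920956, -0.01466364, -0.14577183],
       [ 0.14580838, -0.00144996, -0.98931179]]), 't': array([  18.54642136,  587.58161851, 1086.22642059])}
{'fx': 371.64829954431775, 'fy': 371.64829954431775, 'cx': 320.00266255098023, 'cy': 242.48853394968296, 'mount': array([[ 4.95650249e-04, -9.52263847e-01, -3.05275809e-01,
         7.70509703e+01],
       [ 9.99999581e-01,  7.06932160e-04, -5.81559011e-04,
         2.46935555e-01],
       [ 7.69606909e-04, -3.05275393e-01,  9.52263799e-01,
        -1.42369878e+02],
       [ 0.00000000e+00,  0.00000000e+00,  0.00000000e+00,
         1.00000000e+00]])}
{'t': 0.1, 'joint_pos': array([-7.47838032e+01,  1.24734694e+01,  9.25206514e+01, -8.46689859e-04,
        7.51310176e+01, -6.43057113e+00]), 'qvel': array([ 0.07703243, -0.11412663, -0.24064349,  0.05375656, -0.0068601 ,
        0.03671742]), 'effort': array([-2.85190572e-04, -3.98073864e+01, -3.04971027e+01, -9.29567796e-05,
        4.23189325e-03,  2.39955307e-05]), 'tcp_pos': array([ 230.35414667, -580.20908617,  230.07518428]), 'ee_rot': array([-1.79875557e+02, -1.32026750e-02,  2.16469718e+01]), 'wrist_force': array([-0.61479157, -0.2942886 , -1.02662766]), 'moment': array([ 0.02395064, -0.01497623, -0.00084907]), 'grip_force': 0.0, 'grip_width': 85.08607108861399}
18.700000000000003
```

View pics/top0.png

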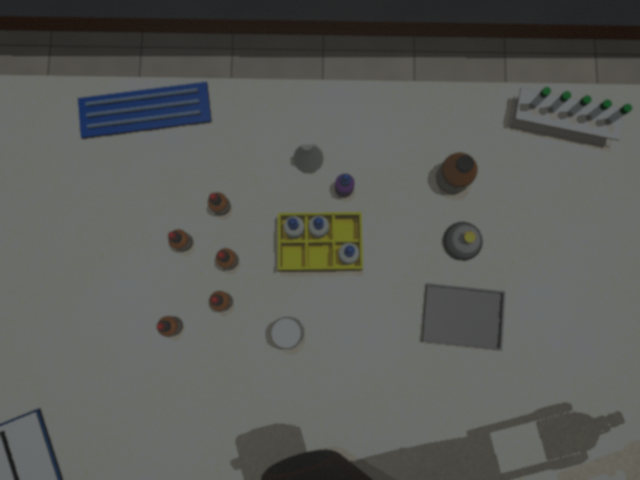

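View pics/scene0.png

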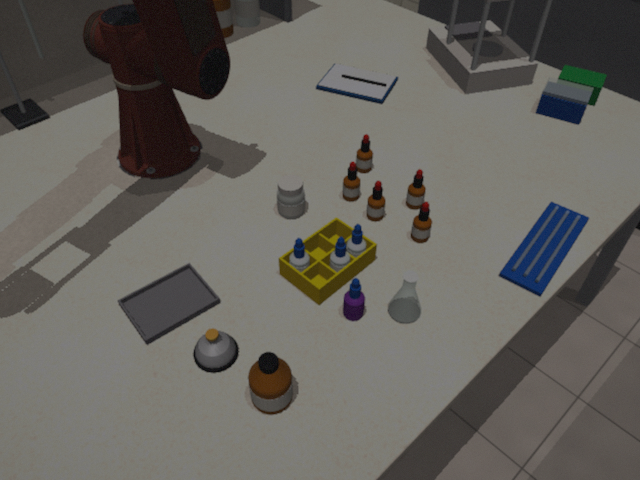

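Top view:
- Ambers, red bulb and black cap: (218,203), (179,240), (227,259), (220,301), (169,326).
- Used, blue cap and clear body, in the crate: (293,227), (318,227), (348,253).
- Could be mistaken for them: the purple look-alike at (345,185), which is outside the crate, and the big reagent bottle at (459,170). I'll leave both alone.
- Fixtures: bell (463,240), tray (463,317), jar (286,333), flask (308,158).

I'll localise the bulbs and the fixtures next.

```bash
cat > h.py <<'E'
from station import *
import numpy as np, cv2
CAL={n:get_calibration(n) for n in("top","scene")}
def ray(u,v,z,cam="top"):
    c=CAL[cam]; R,t=np.array(c["R"]),np.array(c["t"])
    d=R.T@np.array([(u-c["cx"])/c["fx"],(v-c["cy"])/c["fy"],1]); o=-R.T@t
    return (o+d*(z-o[2])/d[2])[:2]
def proj(X,cam="top"):
    c=CAL[cam]; p=np.array(c["R"])@np.array(X,float)+c["t"]
    return np.array([c["fx"]*p[0]/p[2]+c["cx"],c["fy"]*p[1]/p[2]+c["cy"]])
def blobs(im,kind,lo=6,hi=400):
    h,s,v=[a.astype(int) for a in cv2.split(cv2.cvtColor(im,cv2.COLOR_RGB2HSV))]
    m={"red":((h<5)|(h>172))&(s>150)&(v>70),"blue":(h>100)&(h<126)&(s>110),
       "yellow":(h>24)&(h<34)&(s>150),"purple":(h>=126)&(h<160)&(s>90)}[kind].astype(np.uint8)
    n,_,st,ce=cv2.connectedComponentsWithStats(m)
    return [(ce[i].round(1),int(st[i,4])) for i in range(1,n) if lo<=st[i,4]<=hi],m
E
python3 - <<'E'
from h import *
for cam in("top","scene"):
    im=get_image(cam); ds={k:blobs(im,k)[0] for k in("red","blue")}
    for k in ds:
        for c,a in ds[k]:
            print(cam,k,c,a,[ray(*c,z+(5 if k=="blue" else 0),cam).round(0) for z in((92,) if k=="red" else (83,))])
    m=blobs(im,"yellow")[1]; cs=max(cv2.findContours(m,0,2)[0],key=cv2.contourArea)
    if cam=="top":
        cv2.imwrite("pics/crate.png",cv2.resize(im[140:360,140:540,::-1],None,fx=2,fy=2,interpolation=2)*2)
        w=np.array([ray(*p[0],50) for p in cs]).astype(np.float32); print(cv2.minAreaRect(w))
    for n in("tray","bell","plunger_top","jar"):
        o=(regions_of(n,cam) or [None])[0]
        if o:
            r=o["region"].astype(np.uint8); cc=max(cv2.findContours(r,0,2)[0],key=cv2.contourArea)
            z={"tray":15,"bell":0,"plunger_top":60,"jar":85}[n]
            w=np.array([ray(*p[0],z,cam) for p in cc]).astype(np.float32)
            print(cam,n,round(o["score"],2),o["extent"],cv2.minAreaRect(w))
        else: print(cam,n,None)
E
```

```text
top red [220.2 254.2] 6 [array([547., 228.])]
top blue [345.9 176.6] 19 [array([705., -12.])]
top blue [293.2 222. ] 33 [array([613.,  89.])]
top blue [319.  221.5] 31 [array([615.,  39.])]
top blue [350.4 249.3] 28 [array([561., -22.])]
top blue [ 48.3 444.4] 144 [array([192., 530.])]
((581.9309692382812, 38.44622039794922), (109.62879943847656, 161.44790649414062), 1.50516939163208)
top tray 0.56 [462.6, 316.1, 82.1, 68.3] ((438.2106018066406, -256.507568359375), (164.66925048828125, 120.39366149902344), 84.6579360961914)
top bell 0.7 [461.9, 241.8, 39.9, 41.2] ((595.6741943359375, -259.7433776855469), (82.01605987548828, 81.05689239501953), 89.06900787353516)
top plunger_top 0.54 [468.6, 234.5, 11.2, 11.0] ((593.968505859375, -259.8397521972656), (18.14017105102539, 20.096866607666016), 0.8483076095581055)
top jar 0.81 [287.2, 334.6, 37.8, 33.3] ((402.1401672363281, 97.03424072265625), (60.315120697021484, 61.12749099731445), 45.894168853759766)
scene red [365.6 136.6] 15 [array([404., 340.])]
scene red [352.5 164.3] 22 [array([457., 239.])]
scene red [419.2 172.1] 21 [array([579., 327.])]
scene red [377.9 183.5] 23 [array([542., 230.])]
scene red [425.2 204.7] 27 [array([657., 250.])]
scene blue [356.1  93.2] 273 [array([248., 472.])]
scene blue [356.9 234.6] 153 [array([616.,  84.])]
scene blue [340.3 247.4] 157 [array([618.,  35.])]
scene blue [298.6 248.6] 157 [array([564., -26.])]
scene blue [354.6 289. ] 175 [array([710., -21.])]
scene tray 0.59 [214.3, 352.5, 47.3, 44.7] ((599.8228149414062, -264.39581298828125), (85.19989776611328, 83.62548828125), 15.37149429321289)
scene bell 0.86 [213.6, 351.9, 45.7, 44.6] ((590.0863647460938, -258.9111328125), (83.70954132080078, 85.36198425292969), 25.478984832763672)
scene plunger_top None
scene jar 0.73 [404.2, 296.8, 34.0, 53.0] ((781.1459350585938, 34.9202766418457), (58.46421432495117, 122.38471984863281), 41.11515808105469)
```

View pics/crate.png

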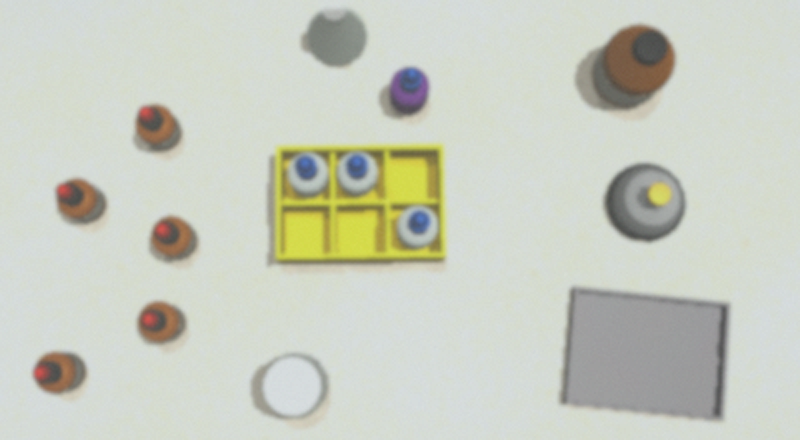

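The crop shows five ambers, three used bottles with clear bodies inside the crate, and the purple look-alike standing outside it. Next is a close wrist look from above the crate.

```bash
cat >> h.py <<'E'
from scipy.spatial.transform import Rotation as Ro
W=get_calibration("wrist")
def wlook():
    o=get_obs(); im=get_image("wrist"); return im,(np.array(o["tcp_pos"]),Ro.from_euler("xyz",o["ee_rot"],degrees=True).as_matrix())
def wray(u,v,z,pose):
    p,R=pose; x,y=(u-W["cx"])/W["fx"],(v-W["cy"])/W["fy"]; th=np.hypot(x,y); k=np.sin(th)/max(th,1e-9)
    M=np.array(W["mount"]); d=R@M[:3,:3]@np.array([x*k,y*k,np.cos(th)]); o=p+R@M[:3,3]
    return (o+d*(z-o[2])/d[2])[:2]
E
python3 - <<'E'
from h import *
goto([582,-20,300],[180,0,90]); wait(.3)
im,P=wlook(); print(get_obs()["t"],P[0],get_obs()["joint_pos"].round())
cv2.imwrite("pics/w1.png",np.clip(im[:,:,::-1].astype(int)*2,0,255).astype(np.uint8)); np.savez("w1.npz",im=im,p=P[0],R=P[1])
m=blobs(im,"yellow")[1]; cs=max(cv2.findContours(m,0,2)[0],key=cv2.contourArea)
print(cv2.minAreaRect(np.array([wray(*p[0],50,P) for p in cs]).astype(np.float32)))
for k,z in(("blue",92+5),("red",92)):
    for c,a in blobs(im,k,20,3000)[0]: print(k,c,a,wray(*c,z,P).round(1))
E
```

```text
3.3167 [581.98356696 -20.45055906 299.9142125 ] [-9.  4. 94. -0. 82. -9.]
((584.7439575195312, 36.06431579589844), (114.013916015625, 168.72703552246094), 1.624333143234253)
blue [352.7  93.9] 391 [611.8  88. ]
blue [354.3 144.7] 317 [613.6  40.6]
blue [440.5 199.8] 279 [699.8 -10.2]
blue [298.4 207.8] 314 [561.4 -19.4]
red [  3. 187.] 21 [181.6  17.9]
```

View pics/w1.png

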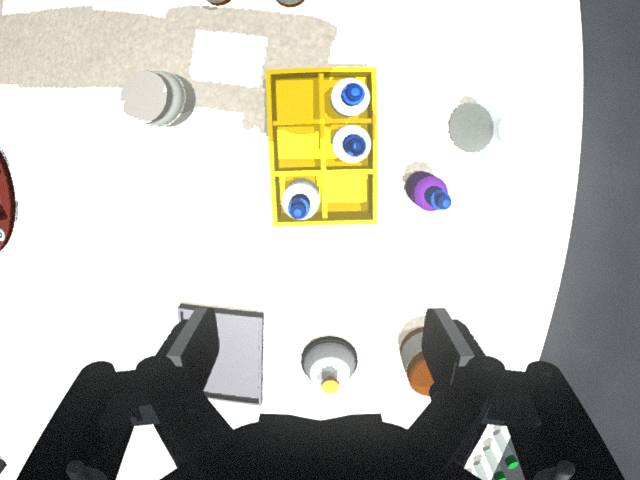

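The wrist view from above the crate gives crate centre (584.7, 36.1), yaw +1.6°. The used caps are at px (353,94), (354,145) and (298,208), and the purple one at (440,200). Next I'll measure the tray and bell, then move the first used bottle.

```bash
cat >> h.py <<'E'
D=[180,0,90]; DZ=58.5
CR=(np.array([584.7,36.1]),np.deg2rad(1.62))
def loc2w(fr,x,y):
    c,s=np.cos(fr[1]),np.sin(fr[1]); return fr[0]+[c*x-s*y,s*x+c*y]
def now(): return np.array(get_obs()["tcp_pos"])
def to(x,y,z,speed=300): move_l([float(x),float(y),float(z)],D,speed)
def find(kind,xy,base):
    "look with the camera straight above, return xy of the nearest bulb"
    to(xy[0],xy[1]-77,190); wait(.25); im,P=wlook()
    b=[wray(*c,base+93,P) for c,a in blobs(im,kind,40,5000)[0]]
    q=min(b,key=lambda p:np.hypot(*(p-xy))); return q
def pick(kind,xy,base,op=50):
    xy=np.array(xy,float)
    grip(op); q=find(kind,xy,base); print("expected",xy.round(1),"seen",q.round(1))
    if np.hypot(*(q-xy))>45: raise SystemExit("too far off")
    to(*q,base+DZ+55); to(*q,base+DZ,100); grip(14,40); wait(.1); o=get_obs(); print("w",round(o["grip_width"],1),"f",o["grip_force"])
    if o["grip_width"]<18: raise SystemExit("missed")
    to(*q,base+DZ+5,40); to(*q,200); return q
def place(xy,base,rim,op=34,check=None):
    f0=None; to(*xy,200,250); wait(.2)
    if check:
        im,P=wlook(); z=200-DZ+93
        print("held",[ (wray(*c,z,P)-P[0][:2]).round(1) for c,a in blobs(im,check,60,5000)[0]])
    to(*xy,rim+DZ+5,150); wait(.2); f0=np.array(get_obs()["wrist_force"]); to(*xy,base+DZ+1.0,70)
    wait(.1); print("df",(np.array(get_obs()["wrist_force"])-f0).round(1),"z",now()[2].round(1)); grip(op); to(*xy,base+DZ+60,150)
    print("t",get_obs()["t"],"width",round(get_obs()["grip_width"],1))
E
python3 - <<'E'
from h import *
to(441,-336,260,300); wait(.3); im,P=wlook()
for n,z in(("tray",15),("bell",0),("plunger_top",64)):
    for o in regions_of(n,"wrist")[:2]:
        cc=max(cv2.findContours(o["region"].astype(np.uint8),0,2)[0],key=cv2.contourArea)
        print(n,round(o["score"],2),o["extent"],cv2.minAreaRect(np.array([wray(*p[0],z,P) for p in cc]).astype(np.float32)))
cv2.imwrite("pics/w2.png",np.clip(im[:,:,::-1].astype(int)*2,0,255).astype(np.uint8))
E
```

```text
tray 0.96 [320.9, 129.4, 129.1, 155.2] ((437.26348876953125, -258.3192443847656), (160.67042541503906, 120.75235748291016), 85.03083038330078)
tray 0.6 [477.2, 136.6, 26.7, 22.4] ((614.3804931640625, -260.8039855957031), (29.7072811126709, 25.553630828857422), 4.065321445465088)
bell 0.76 [459.4, 134.3, 66.9, 75.8] ((595.9733276367188, -260.0934753417969), (83.83635711669922, 81.9041976928711), 2.828278064727783)
plunger_top 0.94 [476.8, 136.1, 28.7, 21.9] ((591.9338989257812, -260.91314697265625), (23.124666213989258, 23.5199031829834), 46.04728317260742)
```

View pics/w2.png

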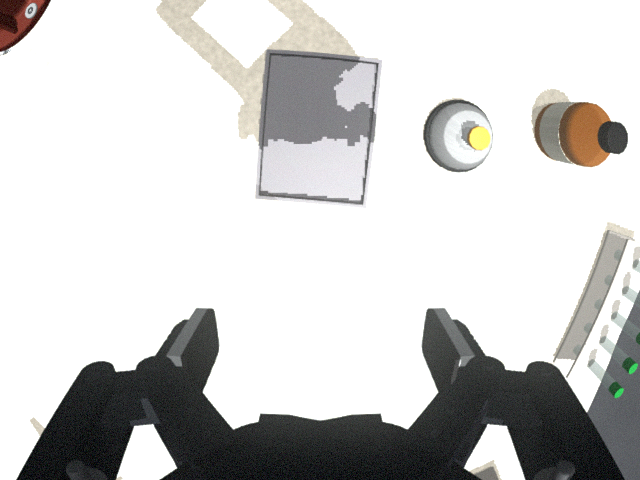

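The tray is at (437.5, -258.3), yaw about -5° (px (321,129)). The bell is at about (595, -260), plunger at px (477,136). Now the first used bottle.

```bash
cat >> h.py <<'E'
TR=(np.array([437.5,-258.3]),np.deg2rad(-5.0)); BELL=np.array([593.5,-260.5])
E
python3 - <<'E'
from h import *
pick("blue",[561.4,-19.4],5); place(loc2w(TR,0,-48),4,15,50,"blue")
E
```

```text
expected [561.4 -19.4] seen [559.8 -21.1]
w 20.5 f 39.4446462392807
held [array([-1. , 10.7])]
df [-0.5  1.   0.5] z 63.0
t 13.6833 width 50.2
```

```bash
python3 - <<'E'
from h import *
t=loc2w(TR,0,-48); q=find("blue",t,4); print("intended",t,"seen",q)
im=get_image("wrist"); cv2.imwrite("pics/w3.png",np.clip(im[:,:,::-1].astype(int)*2,0,255).astype(np.uint8))
E
```

```text
intended [ 433.31652435 -306.11734551] seen [ 432.0514741  -305.94651182]
```

View pics/w3.png

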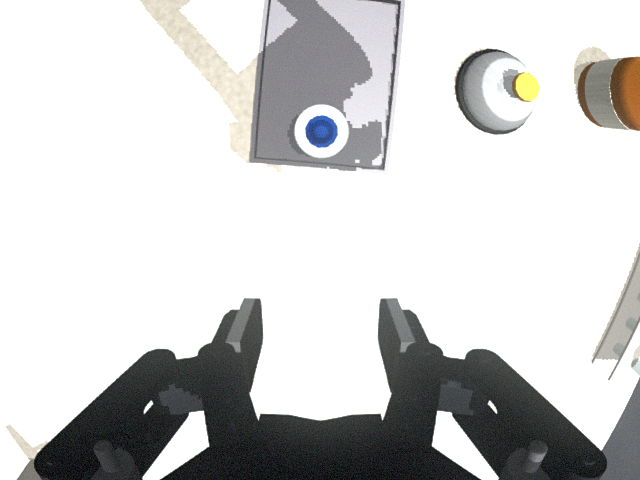

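The used bottle stands upright in the tray at px (321,131), within 1.3 mm of the intended spot. Now the other two used bottles.

```bash
python3 - <<'E'
from h import *
for xy,s in(([613,40],0),([611.5,88],50)):
    to(*now()[:2],200)
    pick("blue",xy,5); place(loc2w(TR,0,s),4,15,36)
to(*now()[:2],200); to(500,-60,200); im=get_image("scene")
for c,a in blobs(im,"red")[0]: print(c,a,ray(*c,93,"scene").round(0))
E
```

```text
expected [613.  40.] seen [613.7  40.2]
w 20.6 f 39.37698483467102
df [-0.8 -0.4  0.6] z 63.1
t 23.475 width 36.0
expected [611.5  88. ] seen [611.9  90. ]
w 20.7 f 39.39577102661133
df [ 0.3 -0.4 -1.2] z 63.0
t 32.425 width 35.6
[365.6 136.8] 16 [405. 338.]
[352.5 164.3] 22 [458. 238.]
[419.2 172.1] 21 [580. 326.]
[377.7 183.7] 27 [543. 228.]
[425.3 204.7] 28 [658. 250.]
```

```bash
python3 - <<'E'
from h import *
t=loc2w(CR,27.5,55); pick("red",[658,250],0); place(t,5,50,34)
to(*now()[:2],200); print("intended",t,"seen",find("red",t,5))
E
```

```text
expected [658. 250.] seen [660.6 247.2]
w 20.5 f 39.550827741622925
df [-3.8  0.   6.2] z 64.5
t 41.5083 width 33.5
intended [610.63412729  91.85545751] seen [609.31178814  92.07205033]
```

```bash
python3 - <<'E'
from h import *
im,P=wlook(); m=blobs(im,"yellow")[1]
print(P[0]); cv2.imwrite("pics/w4.png",np.clip(cv2.resize(im[0:300,150:550,::-1],None,fx=2,fy=2,interpolation=2).astype(int)*2,0,255).astype(np.uint8))
cs=max(cv2.findContours(m,0,2)[0],key=cv2.contourArea)
print(cv2.minAreaRect(np.array([wray(*p[0],50,P) for p in cs]).astype(np.float32)))
E
```

```text
[610.48904025  15.89262476 189.72931228]
((583.890380859375, 36.779083251953125), (114.1939697265625, 169.14273071289062), 1.6523412466049194)
```

View pics/w4.png

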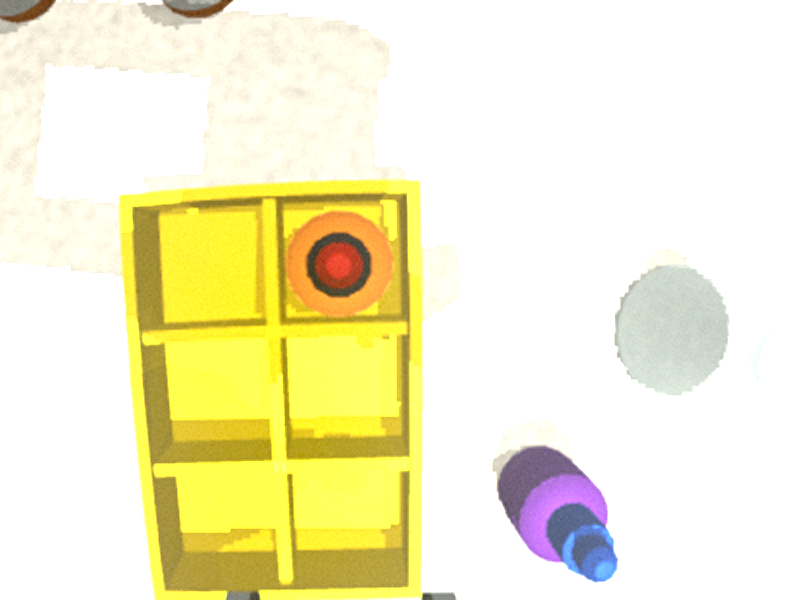

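The amber stands upright and roughly centred in its cell (crop px (340,262)). On to the remaining four.

```bash
python3 - <<'E'
from h import *
for xy,cell in(([582,324],(27.5,0)),([545,226],(-27.5,55)),([460,236],(27.5,-55)),([407,336],(-27.5,0))):
    to(*now()[:2],200)
    pick("red",xy,0); place(loc2w(CR,*cell),5,50,34)
to(*now()[:2],220); to(582,-60,260); wait(.3); im,P=wlook()
for k in("red","blue"):
    print(k,[wray(*c,98 if k=="red" else 97,P).round(0) for c,a in blobs(im,k,20,3000)[0]])
cv2.imwrite("pics/w5.png",np.clip(im[:,:,::-1].astype(int)*2,0,255).astype(np.uint8))
im=get_image("scene"); cv2.imwrite("pics/s5.png",np.clip(cv2.resize(im[130:380,90:490,::-1],None,fx=2,fy=2).astype(int)*2,0,255).astype(np.uint8))
E
```

```text
expected [582. 324.] seen [583.1 322.7]
w 20.5 f 39.448639154434204
df [-4.7  0.1  7.7] z 64.4
t 51.2083 width 34.5
expected [545. 226.] seen [546.4 225.9]
w 20.6 f 39.45803225040436
df [-4.2  0.6  7.9] z 64.7
t 58.95 width 34.1
expected [460. 236.] seen [441.2 189.5]too far off
```

The amber at (460,236) was knocked about 5 cm, to (441,190). I'll re-measure there.

```bash
python3 - <<'E'
from h import *
print(find("red",np.array([441,189.5]),0)); im=get_image("wrist")
cv2.imwrite("pics/w6.png",np.clip(im[:,:,::-1].astype(int)*2,0,255).astype(np.uint8))
E
```

```text
[441.32770301 189.62894318]
```

View pics/w6.png

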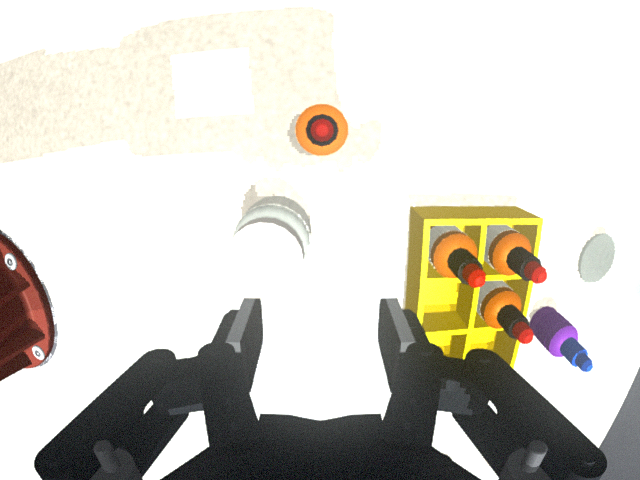

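The knocked bottle still stands upright at px (321,130), clear of the jar. Three ambers stand in the crate. Continuing.

```bash
python3 - <<'E'
from h import *
for xy,cell in(([441.3,189.6],(27.5,-55)),([407,336],(-27.5,0))):
    to(*now()[:2],200)
    pick("red",xy,0); place(loc2w(CR,*cell),5,50,34)
to(*now()[:2],220); to(582,-60,260); wait(.3); im,P=wlook()
print([(loc2w((np.zeros(2),-CR[1]),*(wray(*c,98,P)-CR[0]))).round(0) for c,a in blobs(im,"red",20,3000)[0]])
cv2.imwrite("pics/w5.png",np.clip(im[:,:,::-1].astype(int)*2,0,255).astype(np.uint8))
im=get_image("scene"); cv2.imwrite("pics/s5.png",np.clip(cv2.resize(im[130:380,90:490,::-1],None,fx=2,fy=2).astype(int)*2,0,255).astype(np.uint8))
E
```

```text
expected [441.3 189.6] seen [441.5 189.6]
w 21.1 f 39.55003559589386
df [-4.2  0.7  7.8] z 64.7
t 68.875 width 34.1
expected [407. 336.] seen [409.8 334.7]
w 20.8 f 39.42455470561981
df [-4.5 -1.5  8.4] z 64.7
t 78.125 width 34.0
[array([-30.,  55.]), array([26., 54.]), array([26., -1.]), array([-30.,   0.]), array([ 25., -57.])]
```

View pics/w5.png

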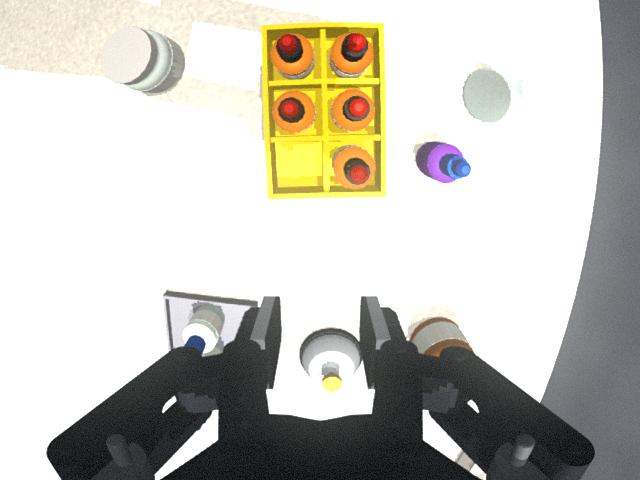

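View pics/s5.png

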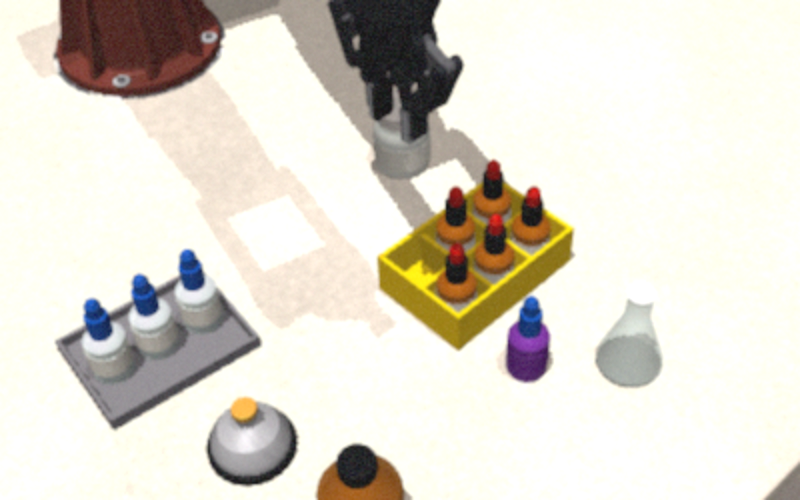

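All five ambers stand in cells (one cell stays empty), the three used bottles stand upright in the tray, and the bystanders haven't moved. Now the bell.

```bash
python3 - <<'E'
from h import *
to(*BELL,200); grip(0,30); to(*BELL,80,150); wait(.3); f0=np.array(get_obs()["wrist_force"])
z=67
while z>53:
    to(*BELL,z,20); wait(.15); f=np.array(get_obs()["wrist_force"])-f0; print(z,now()[2].round(2),f.round(1))
    if f[2]>13: break
    z-=1
wait(.3); to(*BELL,80,40); to(*BELL,200,150); to(582,-150,260); wait(.5)
im=get_image("scene"); cv2.imwrite("pics/s6.png",np.clip(cv2.resize(im[130:380,90:490,::-1],None,fx=2,fy=2).astype(int)*2,0,255).astype(np.uint8)); print(get_obs()["t"])
E
```

```text
67 67.24 [-0.  -0.5  0.6]
66 66.01 [0.  0.4 1.1]
65 65.0 [ 0.1  0.3 -0.1]
64 64.17 [-0.3 -0.2  0.8]
63 63.31 [-0.3 -0.8  2.6]
62 62.18 [-0.8 -0.   4.1]
61 61.17 [-0.1  0.3  5.5]
60 60.15 [-0.5  0.2  4.7]
59 59.23 [-0.4 -0.3  6. ]
58 58.36 [-0.7  0.4  6.4]
57 57.46 [-0.1  0.1  6.2]
56 56.61 [-1.5  0.5  6.8]
55 56.07 [-2.   0.2  9.1]
54 56.04 [-3.5  1.4 13.4]
91.3583
```

View pics/s6.png

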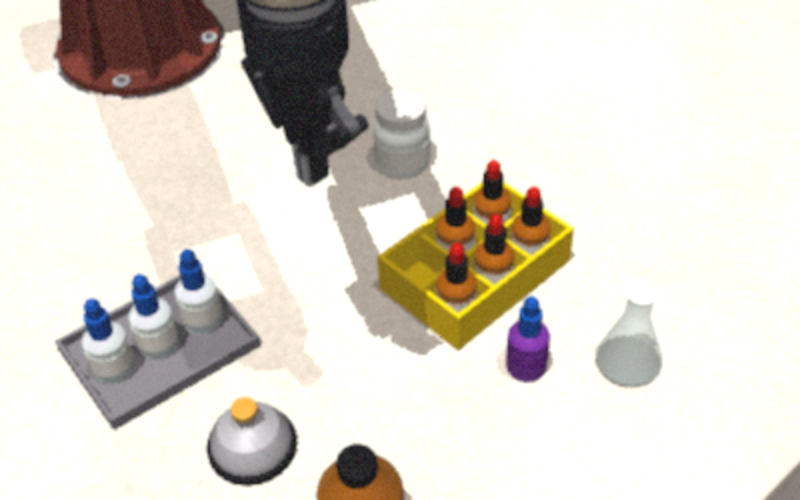

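The plunger hit its stop (TCP held at z = 56.0 with force rising to 13 N) and is up again at px (244,408). All bottles are still standing and the arm is clear, so I'm handing in.

```bash
python3 -c "
from station import *
print(sign_off())"
```

```text
the job is handed in; nothing more can be done
None
```

I handed the job in at about 91 s: all five ambers stand in crate cells, all three used bottles stand in the wash tray, and the bell was pressed to its stop and is up again; the hand-in returned no verdict.

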